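# Dock the tray with the finished hub

### The job

Two grey trays wait in front of the three-bay dock: one holds a finished hub (flange with its pin standing up), the other only a bare flange. Slide the tray with the finished hub along the bench, without lifting it, into whichever bay is empty, so that it sits square and fully home against the back rail in line with the other trays and the hub, never taken out, still stands upright in it. Leave the other tray, the docked trays and everything else on the bench where they are.

Things in the scene. Friction and masses are not known exactly. Their poses are not given: they have to be found in the camera images.
- left_tray: light grey open-topped tray, 104 mm along its x, 84 mm along its y, 30 mm high, walls and floor 4 mm thick; origin at the centre of its underside; weighs 0.1 to 0.2 kg empty. It holds either the finished hub or the bare flange, which varies. It stands well in front of the dock, to the robot's left
- right_tray: light grey open-topped tray, 104 mm along its x, 84 mm along its y, 30 mm high, walls and floor 4 mm thick; origin at the centre of its underside; weighs 0.1 to 0.2 kg empty. It holds either the finished hub or the bare flange, which varies. It stands well in front of the dock, to the robot's right
- finished_hub: finished assembly, standing loose in one of the two front trays: a steel flange 40 mm across and 10 mm high with a collar 24 mm across (to 20 mm) and a 16 mm thick pin standing up out of its middle, 65 mm high in all; origin at the centre of its underside, z axis up the pin
- bare_flange: unfinished part, lying loose in the other front tray: a steel flange 40 mm across and 10 mm high with only a 22 mm hole in the middle and no pin; origin at the centre of its underside
- dock: fixed aluminium dock, three bays open to the robot: back rail 26 mm high, 324 mm long along y; four fins from it towards the robot, 18 mm high, 6 mm thick, 104 mm apart (98 mm clear per bay), 50 mm long at the ends, 32 mm between bays. Origin on the bench, middle of the rail's front face; x points away from the robot. A blank card lies in the empty bay
- row_tray_1: a tray of the same size and look as the front trays, with a finished hub fixed in its middle, already parked in one of the three bays; origin at the centre of its underside
- row_tray_2: the same, parked in another of the three bays
- bay_1 (a point): where the centre of a tray's underside lies when it is fully home in the left bay (seen from the robot); axes as the dock's; the bay may be full or empty
- bay_2 (a point): where the centre of a tray's underside lies when it is fully home in the middle bay (seen from the robot); axes as the dock's; the bay may be full or empty
- bay_3 (a point): where the centre of a tray's underside lies when it is fully home in the right bay (seen from the robot); axes as the dock's; the bay may be full or empty
- flask: bystander: blue metal drinking flask, 64 mm wide, 200 mm tall
- water_bottle: bystander: clear water bottle, 62 mm wide, 180 mm tall
- screwdriver: bystander: screwdriver lying beyond the left tray, about 200 mm long
- spare_ring: bystander: loose steel ring lying flat, 40 mm across, 12 mm high
- spare_washer: bystander: loose steel washer lying flat, 42 mm across, 6 mm high
- tape_dispenser: bystander: red tape dispenser, 130 x 55 x 90 mm
- jar: bystander: glass jar with a white cap, 64 mm wide, 75 mm tall
- wrench: bystander: steel wrench lying flat
Not all that is in view belongs to the job. Leave any black or orange look-alike of the right_tray alone.

How it is judged:
By the outcome, as a careful person would: the job done as asked, in the order asked, and still so for the second after the job is handed in, with the robot touching nothing.
It also fails if it takes over 48 s, if anything falls off the work surface, if the arm or the gripper's body presses on something with over 40 N, if the wrist force passes 120 N, or if a joint passes its speed limit or range.

### The arm

A 6-joint arm with a two-finger parallel gripper is mounted at the origin on the work surface. World frame = base frame: x ahead of the robot, y to its left, z up, the work surface at z = 0. Lengths are in m, angles in rad, forces in N, time in s.
With the tool pointing down it reaches from about 0.25 to 0.725 m from the base axis. Payload 4 kg.
Tool frame: the origin (TCP) lies midway between the tips of the shut fingers; the grasp point (between the pads) lies 19 mm behind it; x points along the fingers, y is the direction in which the jaws open and shut, and the axes are right-handed (so a half turn about x gives the same grasp; the last joint's range is limited). The gripper opens to 85 mm and grips with 20 to 120 N. Pads are 22 mm wide; open, the fingers measure 114 mm over their backs; the gripper's body (76 mm by 85 mm) begins 54 mm behind the grasp point. The pads swing forward as they close: fully open they stand 13 mm farther back than shut.
Start: joints at [-1.319, 0.241, 0.005, 1.335, 0, 1.571], TCP at [0.125, -0.484, 0.201] pointing down, gripper open.
Joint ranges: [-2.72, 2.72], [-1.05, 1.87], [-1.09, 1.28], [-1.99, 2.15], [-1.42, 1.44], [-3.14, 3.14]. Speed limits (rad/s): [2.79, 2.79, 3.14, 3.14, 3.14, 3.14].

### API

Orientations are given as a unit quaternion [x, y, z, w].
In Python, from workcell import * gives the robot as it stands.
- The arm moves only by the tool play_rows, never from a script. Its argument "plan" is a list of rows, each a list of 7 numbers: the shift along the tool's x, y, z in mm, then the turn, a rotation vector about the tool's x, y, z in rad, then the closure, from -1 (fully open) to 1 (shut). In form: [[x, y, z, rx, ry, rz, grip], ...]. A call has 1 to 20 rows; each row shifts and turns the commanded pose from where the row before left it, along the tool's axes as they then stand; what a row does not reach is not made up. A row lasts 1/12 s, in which the tool goes at most 41.7 mm and 7.16 degrees, less where a joint would pass 70% of its speed; a pose out of reach is approached as far as the arm can. A call with a gripper value outside its range is refused whole. The fingers move at their own pace and stop on an object; the grip force is fixed at half the most. Time passes only in rows, so rows that do not move let the fingers close. It gives the time, the measured TCP pose, the force and the opening at its end, in the units of the state.
- get_obs(): the state, without advancing time (a new reading comes with each control period).
- camera(name): name is "side" or "top"; returns a dict with "frame" (384x512x3 uint8, red, green, blue), "depth" (384x512 float32, m along the optical axis (not along the pixel's ray), 0 where there is no reading), "fx", "fy", "cx", "cy" (pixels), "distortion" ([k1, k2, p1, p2, k3] as OpenCV has them; the pictures are not rectified), "camera_from_world" (4x4, takes a point from world to camera coordinates). Camera axes: x right, y up, looking along -z (the intrinsics and any distortion apply to the point x, -y, -z); pixel columns grow to the right and rows downward; lengths in m; the calibration is good to about 2 mm. A picture is of the moment at which its call begins.
- job_done(): hands the job in, once; it reports no verdict.
Trained networks look in a picture, given as the dict that the camera call returned (one of the last four; its "shot" number tells which), for a name from the list of things; names that differ only in an ending like _2 or _b are one class to them, and where a whole thing is asked for, a point or a joint stands for the part that bears it (a point fixed in the world has none). Each returns a list of dicts, best first, with "confidence" (0 to 1); they miss things now and then, are a little off and sometimes report something else, mostly with a low value. They report only what shows in the picture. A call takes as long as a camera call. They do not tell look-alikes from the thing itself.
- search_frame(thing, picture): "centre" ([x, y, z] in m, in world coordinates, good to about 4 mm: the middle of the surface that is visible of it).
- pinpoint(thing, picture): "centre" ([x, y, z] in m, in world coordinates, good to about 4 mm: a listed point, or the origin of a listed thing).
The state is a dict: "clock": time; "joint_pos": joint angles; "joint_vel": joint speeds; "tau": joint torques, N m; "eef_pos": TCP position; "tool_rot": TCP orientation; "ft_force": force on the tool from outside, world axes, zero at the start; "ft_torque": the same for the moment, N m; "grip_width": finger opening in m.
Only numpy, scipy, OpenCV 4.12 (cv2) and the standard library are available. Lean on these libraries where they do the work, as an engineer would, in place of code of your own. Each camera call takes 0.05 s, during which the arm holds its last target. There are 200 camera calls.

## Working session

There is one attempt and no reset: what is moved stays moved. The work goes in short steps, Python scripts to look and compute and a tool call to move; the robot and the scene stay as the last step left them, time stands still between calls to the robot, and variables do not carry over. Pictures are saved under pics/ and viewed, about 8 in all and at most 12, crops included, and the job is handed in when it is done.

Besides the shell and the picture viewer there is one more tool, called after "Emit:" as a command line: name --pt "numbers of a row" for each row, then --argument value for the rest. play_rows: Moves the arm, as the interface text tells. Its arguments: {"type":"object","properties":{"plan":{"type":"array","items":{"type":"array","items":{"type":"number"}}}},"required":["plan"]}

```bash
mkdir -p pics
cat > h.py <<'E'
from workcell import *
import numpy as np, cv2
def save(p,n): cv2.imwrite(f'pics/{n}.png',cv2.cvtColor(p['frame'],cv2.COLOR_RGB2BGR))
def cloud(p):
    h,w=p['depth'].shape
    K=np.array([[p['fx'],0,p['cx']],[0,p['fy'],p['cy']],[0,0,1]])
    v,u=np.mgrid[:h,:w]
    n=cv2.undistortPoints(np.stack([u,v],-1).reshape(-1,1,2).astype(np.float64),K,np.array(p['distortion'],float)).reshape(h,w,2)
    d=p['depth']
    c=np.stack([n[...,0]*d,-n[...,1]*d,-d,np.ones_like(d)],-1)
    W=(c@np.linalg.inv(p['camera_from_world']).T)[...,:3]
    W[d<=0]=np.nan
    return W
E
python3 - <<'E'
from h import *
for c in ['top','side']:
    p=camera(c); save(p,c+'0'); np.save(c+'0.npy',cloud(p))
    for n in ['left_tray','right_tray','finished_hub','bare_flange','dock','row_tray_1','bay_1','bay_2','bay_3']:
        print(c,n,[(np.round(r['centre'],3).tolist(),round(r['confidence'],2)) for r in pinpoint(n,p)])
o=get_obs(); print(o['clock'],o['eef_pos'],o['tool_rot'])
E
```

```text
top left_tray [([0.4, 0.271, -0.004], 0.94)]
top right_tray [([0.434, -0.278, 0.003], 0.97), ([0.342, 0.095, 0.002], 0.81), ([0.282, -0.264, -0.002], 0.59)]
top finished_hub [([0.435, -0.275, 0.006], 0.42), ([0.623, -0.099, 0.002], 0.29)]
top bare_flange [([0.396, 0.269, 0.001], 0.58)]
top dock [([0.672, 0.011, 0.001], 0.64)]
top row_tray_1 [([0.612, 0.108, 0.004], 0.78), ([0.622, -0.095, 0.002], 0.75), ([0.646, 0.349, 0.002], 0.23)]
top bay_1 []
top bay_2 []
top bay_3 []
side left_tray [([0.397, 0.273, -0.002], 0.68), ([0.651, 0.35, 0.0], 0.33), ([0.611, 0.106, 0.002], 0.22)]
side right_tray [([0.435, -0.278, -0.001], 0.95), ([0.277, -0.262, -0.001], 0.93), ([0.341, 0.094, -0.001], 0.71)]
side finished_hub [([0.604, -0.247, -0.0], 0.44)]
side bare_flange [([0.392, 0.28, 0.003], 0.55), ([0.618, 0.113, 0.003], 0.44)]
side dock [([0.672, 0.007, -0.001], 0.9)]
side row_tray_1 [([0.624, -0.097, 0.001], 0.96), ([0.612, 0.107, -0.0], 0.83)]
side bay_1 [([0.623, 0.005, -0.001], 0.89), ([0.625, -0.098, 0.007], 0.78), ([0.617, 0.109, 0.005], 0.75)]
side bay_2 [([0.623, 0.005, -0.001], 0.89), ([0.625, -0.098, 0.007], 0.78), ([0.617, 0.109, 0.005], 0.75)]
side bay_3 [([0.623, 0.005, -0.001], 0.89), ([0.625, -0.098, 0.007], 0.78), ([0.617, 0.109, 0.005], 0.75)]
1.0 [ 0.12456712 -0.48420825  0.20112601] [-0.70150731 -0.08878664  0.70151364 -0.0887865 ]
```

```bash
python3 -c "
import cv2,numpy as np
a=cv2.imread('pics/top0.png');cv2.imwrite('pics/top0b.png',cv2.resize(a,(800,600),interpolation=cv2.INTER_CUBIC))"
```

```text
(no output)
```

View pics/top0b.png

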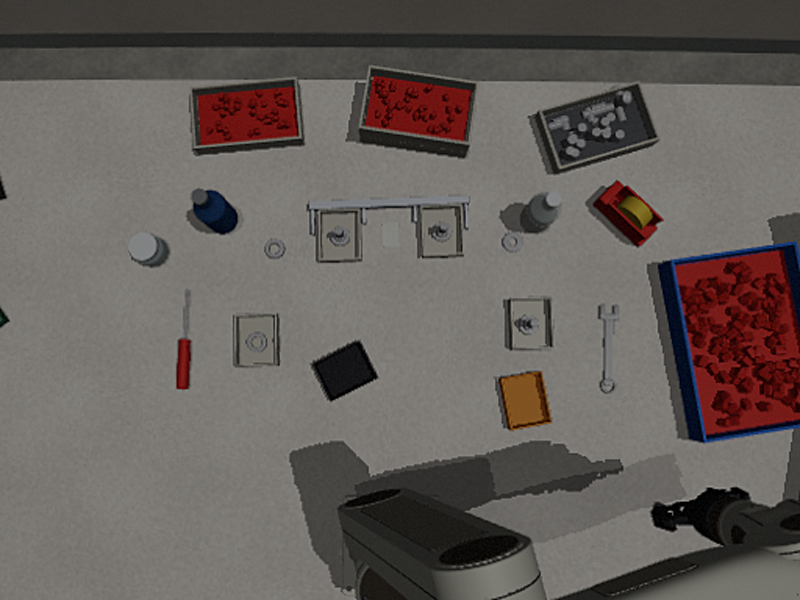

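View pics/side0.png

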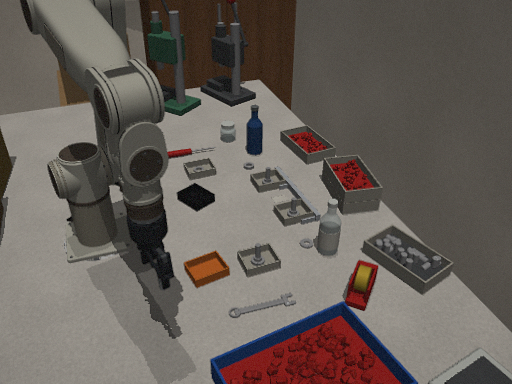

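The finished hub stands in right_tray (top picture, around 528,323 px). left_tray holds the flange, and the middle bay is empty with the card at about 391,235. Next I measure poses from depth.

```bash
cat >> h.py <<'E'
def rect(W,c,r=0.075,lo=.024,hi=.036):
    m=(np.abs(W[...,2]-(lo+hi)/2)<(hi-lo)/2)&(np.hypot(W[...,0]-c[0],W[...,1]-c[1])<r)
    P=W[m][:,:2]
    (x,y),s,a=cv2.minAreaRect((P*1000).astype(np.float32))
    q=np.percentile(P,[1,99],axis=0)
    a=(a+45)%90-45
    return len(P),np.round([x,y],1),np.round(s,1),round(a,2),np.round(q*1000).tolist()
E
python3 - <<'E'
from h import *
from scipy.spatial.transform import Rotation as R
for c in ['top','side']:
    W=np.load(c+'0.npy')
    for n,q in dict(right=(.434,-.278),row1=(.612,.107),row3=(.624,-.097),black=(.342,.095),orange=(.28,-.263)).items(): print(c,n,*rect(W,q))
    # hub pin
    for n,q in dict(hub=(.434,-.278),r1=(.612,.107),r3=(.624,-.097)).items():
        m=(W[...,2]>.05)&(W[...,2]<.08)&(np.hypot(W[...,0]-q[0],W[...,1]-q[1])<.04); print(n,m.sum(),W[m].mean(0).round(4) if m.any() else '')
    # rail top: line fit
    m=(np.abs(W[...,2]-.026)<.004)&(np.abs(W[...,1])<.17)&(W[...,0]>.655)&(W[...,0]<.71)
    P=W[m]; print('rail',len(P),np.polyfit(P[:,1],P[:,0],1),np.percentile(P[:,0]+.057*P[:,1],[2,50,98]))
    m=(np.abs(W[...,2]-.018)<.003)&(np.abs(W[...,1])<.18)&(W[...,0]>.63)&(W[...,0]<.66)
    P=W[m]; print('fins',np.histogram(P[:,1],bins=np.arange(-.17,.18,.01)))
o=get_obs();print(R.from_quat(o['tool_rot']).as_matrix().round(3),o['grip_width'],o['clock'])
E
```

```text
top right 168 [ 435.3 -276.2] [103.8  85.8] 2.12 [[383.0, -319.0], [486.0, -232.0]]
top row1 256 [619.8 109.5] [120.   94.8] 3.28 [[561.0, 67.0], [681.0, 153.0]]
top row3 262 [629.6 -94.4] [119.2 101.1] 1.8 [[570.0, -140.0], [688.0, -49.0]]
top black 147 [340.5  94.8] [ 83.7 103.2] 26.99 [[284.0, 33.0], [397.0, 156.0]]
top orange 159 [ 282.6 -262.8] [104.4  85.4] 10.75 [[227.0, -311.0], [340.0, -214.0]]
hub 27 [ 0.433  -0.2715  0.0661]
r1 22 [0.6119 0.1082 0.0672]
r3 28 [ 0.6214 -0.0977  0.0655]
rail 486 [-0.04021479  0.67475155] [0.65891337 0.67549379 0.68593997]
fins (array([ 0,  4,  9,  4,  0,  0,  0,  0,  1,  0,  0,  1,  8,  0,  0,  0,  0,
        0,  0,  0,  0,  0,  5,  5,  0,  0,  1,  3,  2,  2,  2,  5,  0, 12]), array([-1.70000000e-01, -1.60000000e-01, -1.50000000e-01, -1.40000000e-01,
       -1.30000000e-01, -1.20000000e-01, -1.10000000e-01, -1.00000000e-01,
       -9.00000000e-02, -8.00000000e-02, -7.00000000e-02, -6.00000000e-02,
       -5.00000000e-02, -4.00000000e-02, -3.00000000e-02, -2.00000000e-02,
       -1.00000000e-02,  1.38777878e-16,  1.00000000e-02,  2.00000000e-
[... 1045 characters left out ...]
, -1.40000000e-01,
       -1.30000000e-01, -1.20000000e-01, -1.10000000e-01, -1.00000000e-01,
       -9.00000000e-02, -8.00000000e-02, -7.00000000e-02, -6.00000000e-02,
       -5.00000000e-02, -4.00000000e-02, -3.00000000e-02, -2.00000000e-02,
       -1.00000000e-02,  1.38777878e-16,  1.00000000e-02,  2.00000000e-02,
        3.00000000e-02,  4.00000000e-02,  5.00000000e-02,  6.00000000e-02,
        7.00000000e-02,  8.00000000e-02,  9.00000000e-02,  1.00000000e-01,
        1.10000000e-01,  1.20000000e-01,  1.30000000e-01,  1.40000000e-01,
        1.50000000e-01,  1.60000000e-01,  1.70000000e-01]))
[[-0.     0.249 -0.968]
 [-0.    -0.968 -0.249]
 [-1.    -0.     0.   ]] 0.08559482626200111 1.0
```

Emit:
play_rows --pt "0 0 0 -0.1231 0 0 0.44" --pt "0 0 0 -0.1231 0 0 0.44" --pt "0 0 0 -0.1231 0 0 0.44" --pt "0 0 0 -0.1231 0 0 0.44" --pt "0 0 0 -0.1231 0 0 0.44" --pt "0 0 0 -0.1231 0 0 0.44" --pt "0 0 0 -0.1231 0 0 0.44" --pt "0 0 0 -0.1231 0 0 0.44" --pt "0 0 0 -0.1231 0 0 0.44" --pt "0 0 0 -0.1231 0 0 0.44" --pt "0 0 0 -0.1231 0 0 0.44"

```text
clock: 1.92
eef_pos: [0.1246, -0.4842, 0.2011]
tool_rot: [0.49, 0.51, -0.49, 0.51]
ft_force: [0.3, -1.2, 0.2]
grip_width: 0.024
```

Emit:
play_rows --pt "4 11 -8 0 0 0 0.44" --pt "6 18 -13 0 0 0 0.44" --pt "8 22 -16 0 0 0 0.44" --pt "8 22 -16 0 0 0 0.44" --pt "8 22 -16 0 0 0 0.44" --pt "8 22 -16 0 0 0 0.44" --pt "8 22 -16 0 0 0 0.44" --pt "8 22 -16 0 0 0 0.44" --pt "8 22 -16 0 0 0 0.44" --pt "8 22 -16 0 0 0 0.44" --pt "8 22 -16 0 0 0 0.44" --pt "6 22 -16 0 0 0 0.44" --pt "3 12 -9 0 0 0 0.44" --pt "0 6 -5 0 0 0 0.44" --pt "0 0 0 0 0 0 0.44" --pt "0 0 0 0 0 0 0.44"

```text
clock: 3.25
eef_pos: [0.3845, -0.2802, 0.1103]
tool_rot: [0.491, 0.509, -0.491, 0.509]
ft_force: [-0.3, -0.4, 0.1]
grip_width: 0.0237
```

```bash
cat > s.py <<'E'
from h import *
import sys
from scipy.spatial.transform import Rotation as R
n=sys.argv[1]
for c in sys.argv[2:]:
    p=camera(c); save(p,c+n); np.save(c+n+'.npy',cloud(p))
    a=cv2.imread(f'pics/{c}{n}.png')
o=get_obs();m=R.from_quat(o['tool_rot']).as_matrix()
print(o['clock'],o['eef_pos'].round(4),'yaw',np.degrees(np.arctan2(m[1,1],m[0,1])).round(2),'down',m[:,0].round(4),o['ft_force'],o['grip_width'],o['joint_pos'])
E
python3 s.py 1 side; python3 -c "
import cv2
a=cv2.imread('pics/side1.png')[150:350,120:360];cv2.imwrite('pics/side1b.png',cv2.resize(a,None,fx=3,fy=3,interpolation=cv2.INTER_CUBIC))"
```

```text
3.3 [ 0.3842 -0.2805  0.1104] yaw 1.98 down [-1.e-04 -6.e-04 -1.e+00] [-0.35895928 -0.52625255  0.29756418] 0.02449298052355887 [-6.30355545e-01  2.54479848e-01 -2.22547207e-01  1.09347939e+00
 -5.06757444e-04  9.05819666e-01]
```

View pics/side1b.png

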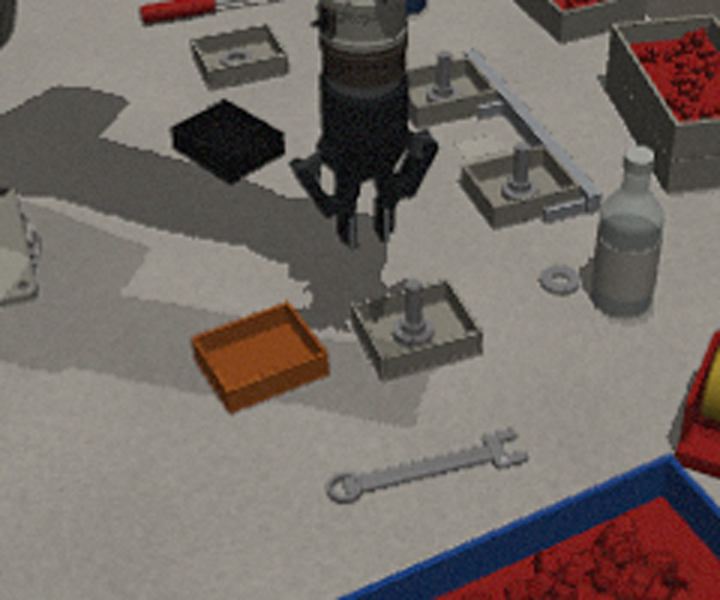

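Run:
```python
import numpy as np
W=np.load('side1.npy'); t=np.array([.3842,-.2805,.1104])
a=np.radians(1.98); D=W-t; u=D[...,0]*np.cos(a)+D[...,1]*np.sin(a); v=-D[...,0]*np.sin(a)+D[...,1]*np.cos(a); h=D[...,2]
m=(abs(u)<.09)&(abs(v)<.06)&(h>-.02)&(h<.16)
for h0 in np.arange(-.02,.13,.01):
    k=m&(h>=h0)&(h<h0+.01)
    if k.any(): print(round(h0,3),k.sum(),'u',(u[k].min()*1e3).round(),(u[k].max()*1e3).round(),'v',(np.percentile(v[k],[2,98])*1e3).round())
print('lower env')
for s in (-1,1):
  for u0 in range(5,70,5):
    k=m&(s*u*1e3>=u0)&(s*u*1e3<u0+5)
    if k.any(): print(s*u0,(np.percentile(h[k],[0,5])*1e3).round(),(np.median(v[k])*1e3).round())
```

```text
0.02 2 u -20.0 14.0 v [-10.  -9.]
0.03 27 u -25.0 24.0 v [-14.   3.]
0.04 40 u -28.0 25.0 v [-15.   4.]
0.05 43 u -27.0 25.0 v [-14.  12.]
0.06 35 u -27.0 23.0 v [-14.  10.]
0.07 67 u -45.0 41.0 v [-16.   9.]
0.08 109 u -49.0 45.0 v [-15.  12.]
0.09 76 u -53.0 51.0 v [-20.  13.]
0.1 97 u -57.0 57.0 v [-20.   7.]
0.11 115 u -65.0 62.0 v [-19.  -1.]
0.12 171 u -67.0 61.0 v [-21.  10.]
lower env
-5 [103. 103.] -13.0
-10 [32. 48.] -16.0
-15 [36. 40.] -14.0
-20 [30. 38.] -10.0
-25 [41. 46.] -8.0
-30 [76. 80.] -11.0
-35 [74. 78.] -10.0
-40 [75. 82.] -8.0
-45 [79. 86.] -8.0
-50 [91. 97.] -12.0
-55 [103. 108.] -10.0
-60 [111. 114.] -9.0
-65 [119. 119.] 2.0
5 [36. 59.] -14.0
10 [30. 34.] -10.0
15 [34. 41.] -14.0
20 [38. 39.] -9.0
25 [47. 70.] -10.0
30 [74. 79.] -9.0
35 [72. 79.] -9.0
40 [80. 83.] -5.0
45 [91. 96.] -10.0
50 [ 95. 100.] -10.0
55 [105. 111.] -7.0
60 [115. 116.] -9.0
```

Run:
```python
from h import *
p=camera('side')
K=np.array([[p['fx'],0,p['cx']],[0,p['fy'],p['cy']],[0,0,1]])
T=np.array(p['camera_from_world'])
def proj(q):
    c=T@np.r_[q,1]; c=np.array([c[0],-c[1],-c[2]])
    return cv2.projectPoints(c.reshape(1,3),np.zeros(3),np.zeros(3),K,np.array(p['distortion'],float))[0].ravel().round(1)
print('cam pos',np.linalg.inv(T)[:3,3])
for h in (0,10,20,30,40): print(h,[proj([.3842+s*.018,-.2805,.1104+h/1e3]) for s in(-1,1)])
d=p['depth']; print(d[222:234,232:242].round(3))
W=cloud(p); print(W[228,236],W[226,236],W[224,250])
```

```text
cam pos [ 0.07484415 -1.2237566   0.94475937]
0 [array([235.7, 239. ]), array([248.1, 236.3])]
10 [array([235.6, 236.2]), array([248.1, 233.5])]
20 [array([235.6, 233.4]), array([248.1, 230.6])]
30 [array([235.5, 230.5]), array([248.1, 227.8])]
40 [array([235.4, 227.7]), array([248.1, 224.9])]
[[1.252 1.235 1.234 1.234 1.237 1.238 1.242 1.534 1.532 1.53 ]
 [1.254 1.24  1.244 1.245 1.243 1.243 1.243 1.524 1.526 1.522]
 [1.253 1.242 1.245 1.239 1.241 1.242 1.246 1.528 1.526 0.   ]
 [1.256 1.244 1.247 1.245 1.246 1.247 1.244 1.514 1.513 1.514]
 [1.257 1.251 1.245 1.252 1.247 1.244 1.248 1.513 1.514 1.517]
 [1.268 1.25  1.245 1.253 1.248 1.251 0.    1.512 1.509 1.512]
 [1.26  1.251 1.249 1.249 1.25  1.247 1.249 1.502 1.5   1.502]
 [1.499 1.254 1.253 1.255 1.25  1.253 1.253 1.5   1.497 1.506]
 [1.491 1.499 1.256 1.256 1.256 1.251 1.257 1.492 1.492 1.498]
 [1.495 1.492 1.256 1.258 1.256 1.258 1.258 1.49  1.494 1.486]
 [1.492 1.49  1.485 1.491 1.26  1.255 1.261 1.49  1.488 1.486]
 [1.486 1.481 1.482 1.486 1.257 1.483 1.481 1.483 1.484 1.485]]
[ 0.3644655  -0.29111967  0.15777523] [ 0.36464473 -0.29092789  0.16439285] [ 0.40454701 -0.28961701  0.1597009 ]
```

Emit:
play_rows --pt "6 0 6 0 0 0 0.9" --pt "6 0 6 0 0 0 0.9" --pt "6 0 6 0 0 0 0.9" --pt "6 0 4 0 0 0 0.9" --pt "6 0 2 0 0 0 0.9" --pt "5 0 0 0 0 0 0.9" --pt "0 0 0 0 0 0 0.9"

```text
clock: 3.93
eef_pos: [0.3843, -0.3034, 0.0735]
tool_rot: [0.491, 0.51, -0.491, 0.507]
ft_force: [-0.2, -0.3, 0.4]
grip_width: 0.0043
```

```bash
python3 s.py 2 side; python3 -c "
import cv2
a=cv2.imread('pics/side2.png')[170:310,190:330];cv2.imwrite('pics/side2b.png',cv2.resize(a,None,fx=4,fy=4,interpolation=cv2.INTER_CUBIC))
import numpy as np
W=np.load('side2.npy'); t=np.array([.3845,-.3045,.0754])
D=W-t
for n,D in (('side',D),):
  u,v,h=D[...,0],D[...,1],D[...,2]
  m=(abs(u)<.09)&(abs(v)<.06)&(h>-.01)&(h<.16)
  for h0 in np.arange(-.01,.13,.01):
    k=m&(h>=h0)&(h<h0+.01)
    if k.any(): print(round(h0,3),k.sum(),'u',(u[k].min()*1e3).round(),(u[k].max()*1e3).round(),'v',(np.percentile(v[k],[2,98])*1e3).round())
"
```

```text
3.9833 [ 0.3847 -0.3035  0.0741] yaw 2.0 down [-0.0017  0.0015 -1.    ] [0.28464733 0.12266616 0.50095849] 0.0041353932238641245 [-6.67992710e-01  3.18338736e-01 -2.38244141e-01  1.01645330e+00
  1.28982198e-04  8.67853874e-01]
-0.01 20 u 40.0 53.0 v [20. 36.]
0.02 3 u -10.0 0.0 v [-9. -1.]
0.03 27 u -18.0 13.0 v [-13.   4.]
0.04 36 u -18.0 13.0 v [-13.   5.]
0.05 37 u -18.0 13.0 v [-13.   5.]
0.06 31 u -18.0 22.0 v [-13.   4.]
0.07 74 u -34.0 32.0 v [-15.   9.]
0.08 103 u -45.0 39.0 v [-14.  11.]
0.09 84 u -50.0 49.0 v [-18.  10.]
0.1 98 u -58.0 56.0 v [-18.   6.]
0.11 132 u -63.0 60.0 v [-19.   8.]
0.12 147 u -63.0 59.0 v [-22.   8.]
0.13 113 u -46.0 40.0 v [-23.   3.]
```

View pics/side2b.png

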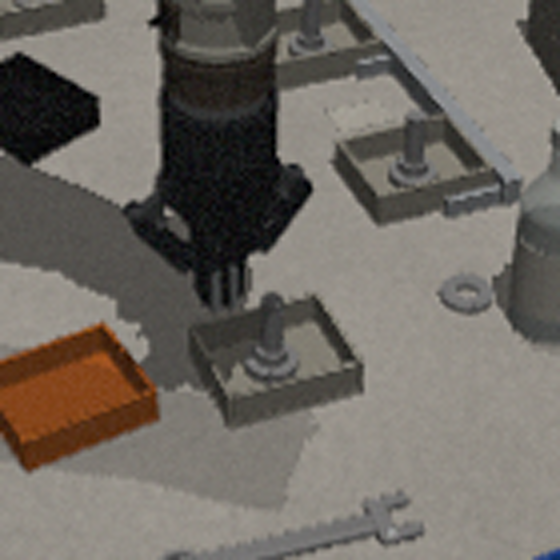

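Emit:
play_rows --pt "0 0 0 0 0 0 0.44" --pt "0 0 0 0 0 0 0.44" --pt "4 0 0 0 0 0 0.44" --pt "8 0 0 0 0 0 0.44" --pt "8 0 0 0 0 0 0.44" --pt "8 0 0 0 0 0 0.44" --pt "8 0 0 0 0 0 0.44" --pt "4 0 0 0 0 0 0.44" --pt "2 0 0 0 0 0 0.44" --pt "0 0 0 0 0 0 0.44"

```text
clock: 4.82
eef_pos: [0.385, -0.3036, 0.0323]
tool_rot: [0.491, 0.509, -0.491, 0.508]
ft_force: [-0.4, 0.6, -0.2]
grip_width: 0.0239
```

```bash
python3 s.py 3 side top; python3 -c "
import cv2,numpy as np
a=cv2.imread('pics/side3.png')[200:300,200:310];b=cv2.imread('pics/top3.png')[160:260,290:390]
f=lambda a:cv2.resize(cv2.convertScaleAbs(a,alpha=1.6,beta=20),(400,400),interpolation=cv2.INTER_CUBIC)
cv2.imwrite('pics/c3.png',np.hstack([f(a),f(b)]))
"
```

```text
4.9167 [ 0.3855 -0.3041  0.0332] yaw 2.01 down [ 2.e-04 -1.e-04 -1.e+00] [-0.29695961  0.08280617  0.4725247 ] 0.023894395420513966 [-6.67838129e-01  3.65734235e-01 -2.92467697e-01  9.12383855e-01
  1.76247370e-06  8.67892607e-01]
```

View pics/c3.png

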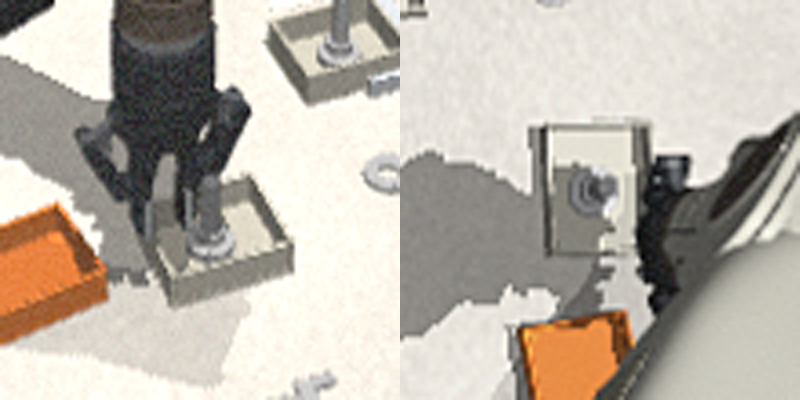

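Emit:
play_rows --pt "4 0 0 0 0 0 0.44" --pt "5 0 0 0 0 0 0.44" --pt "5 0 0 0 0 0 0.44" --pt "5 0 0 0 0 0 0.44" --pt "3 0 0 0 0 0 0.44" --pt "1 0 0 0 0 0 0.44" --pt "0 0 0 0 0 0 0.44"

```text
clock: 5.5
eef_pos: [0.3851, -0.3037, 0.0096]
tool_rot: [0.491, 0.509, -0.491, 0.508]
ft_force: [0.6, -0.4, -0.3]
grip_width: 0.0239
```

Emit:
play_rows --pt "0 0 0 0 0 0 0.6" --pt "0 0 0 0 0 0 0.7" --pt "0 0 0 0 0 0 0.8" --pt "0 0 0 0 0 0 0.9" --pt "0 0 0 0 0 0 1" --pt "0 0 0 0 0 0 1" --pt "0 0 0 0 0 0 1" --pt "0 0 0 0 0 0 1"

```text
clock: 6.17
eef_pos: [0.3854, -0.304, 0.0101]
tool_rot: [0.491, 0.509, -0.491, 0.509]
ft_force: [0.4, 0.2, -0.3]
grip_width: 0.0001
```

```bash
python3 s.py 4 side top; python3 -c "
import cv2,numpy as np
from h import *
print(rect(np.load('side4.npy'),(.4345,-.278))); print(rect(np.load('top4.npy'),(.4345,-.278)))
a=cv2.imread('pics/side4.png')[200:300,200:310];b=cv2.imread('pics/top4.png')[160:260,290:390]
f=lambda a:cv2.resize(cv2.convertScaleAbs(a,alpha=1.6,beta=20),(400,400),interpolation=cv2.INTER_CUBIC)
cv2.imwrite('pics/c4.png',np.hstack([f(a),f(b)]))
"
```

```text
6.2667 [ 0.3854 -0.3039  0.0101] yaw 2.01 down [ 0.  0. -1.] [0.85884449 0.9938437  0.30790672] 7.728365383111667e-05 [-6.67820402e-01  3.95672651e-01 -3.19639749e-01  8.55505991e-01
  4.51123711e-05  8.67892956e-01]
(136, array([ 433.8, -279.8]), array([105. ,  88.7]), 2.52, [[382.0, -324.0], [486.0, -234.0]])
(118, array([ 435.6, -276.3]), array([104.6,  84.9]), 1.76, [[383.0, -317.0], [488.0, -233.0]])
```

View pics/c4.png

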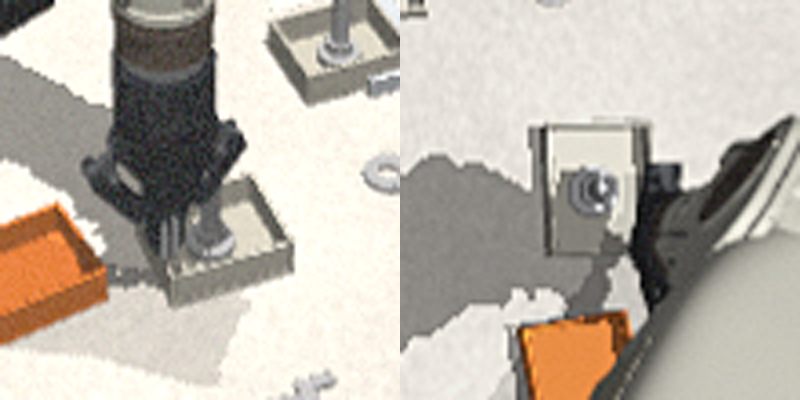

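The fingers closed to 0 above the rim: the picture (about 165,240) agrees with the depth that the tips sit about 25 mm above the reported TCP. I open again, go lower and check the force.

Emit:
play_rows --pt "0 0 0 0 0 0 0.44" --pt "0 0 0 0 0 0 0.44" --pt "0 0 0 0 0 0 0.44" --pt "0 0 0 0 0 0 0.44" --pt "2 0 0 0 0 0 0.44" --pt "3 0 0 0 0 0 0.44" --pt "3 0 0 0 0 0 0.44" --pt "3 0 0 0 0 0 0.44" --pt "3 0 0 0 0 0 0.44" --pt "3 0 0 0 0 0 0.44" --pt "2 0 0 0 0 0 0.44" --pt "0 0 0 0 0 0 0.44"

```text
clock: 7.27
eef_pos: [0.385, -0.3037, -0.0095]
tool_rot: [0.491, 0.509, -0.491, 0.508]
ft_force: [0.3, 0.1, 0.6]
grip_width: 0.0238
```

Emit:
play_rows --pt "2 0 0 0 0 0 0.44" --pt "1 0 0 0 0 0 0.44" --pt "1 0 0 0 0 0 0.55" --pt "0 0 0 0 0 0 0.62" --pt "0 0 0 0 0 0 0.69" --pt "0 0 0 0 0 0 0.76" --pt "0 0 0 0 0 0 0.83" --pt "0 0 0 0 0 0 0.9" --pt "0 0 0 0 0 0 0.95" --pt "0 0 0 0 0 0 1" --pt "0 0 0 0 0 0 1" --pt "0 0 0 0 0 0 1"

```text
clock: 8.27
eef_pos: [0.3858, -0.3042, -0.0126]
tool_rot: [0.491, 0.508, -0.491, 0.509]
ft_force: [1.3, -0.2, 1.9]
grip_width: 0.002
```

```bash
python3 s.py 5 side top; python3 -c "
from h import *
for c in ('side','top'):
  W=np.load(c+'5.npy');print(rect(W,(.4345,-.278)))
  q=(.434,-.278);m=(W[...,2]>.05)&(W[...,2]<.08)&(np.hypot(W[...,0]-q[0],W[...,1]-q[1])<.025); print(m.sum(),W[m].mean(0).round(4))
"
```

```text
8.3667 [ 0.3858 -0.3041 -0.0126] yaw 2.02 down [ 8.e-04 -3.e-04 -1.e+00] [0.49350979 0.72073409 3.35067774] 0.002123594776164033 [-6.67736640e-01  4.27794062e-01 -3.43325644e-01  7.98864431e-01
  2.07421984e-04  8.67870673e-01]
(143, array([ 426.6, -280.2]), array([116.4,  89.4]), 1.39, [[370.0, -325.0], [485.0, -236.0]])
6 [ 0.4196 -0.2934  0.0706]
(137, array([ 434.2, -275.1]), array([103.1,  85.3]), 0.34, [[383.0, -317.0], [486.0, -233.0]])
34 [ 0.4297 -0.2757  0.0682]
```

Emit:
play_rows --pt "0 0.5 -2 0 0 0 1" --pt "0 1 -4 0 0 0 1" --pt "0 1.5 -6 0 0 0 1" --pt "0 1.5 -6 0 0 0 1" --pt "0 1 -4 0 0 0 1" --pt "0 0.5 -2 0 0 0 1" --pt "0 0 0 0 0 0 1"

```text
clock: 8.95
eef_pos: [0.3909, -0.2791, -0.0126]
tool_rot: [0.491, 0.509, -0.491, 0.509]
ft_force: [-1.4, -1.9, 5.1]
grip_width: 0.0022
```

```bash
python3 s.py 6 side top; python3 -c "
from h import *
for c in ('side','top'):
  W=np.load(c+'6.npy');print(rect(W,(.4405,-.254)))
  q=(.44,-.25);m=(W[...,2]>.05)&(W[...,2]<.08)&(np.hypot(W[...,0]-q[0],W[...,1]-q[1])<.025); print(m.sum(),W[m].mean(0).round(4))
a=cv2.imread('pics/side6.png')[200:300,200:310];b=cv2.imread('pics/top6.png')[160:260,290:390]
f=lambda a:cv2.resize(cv2.convertScaleAbs(a,alpha=1.6,beta=20),(400,400),interpolation=cv2.INTER_CUBIC)
cv2.imwrite('pics/c6.png',np.hstack([f(a),f(b)]))
"
```

```text
9.05 [ 0.3908 -0.2791 -0.0126] yaw 2.05 down [ 5.e-04  9.e-04 -1.e+00] [-0.53827042 -1.01949584  5.08798224] 0.0025262333387410896 [-0.62079531  0.41122958 -0.37164172  0.78799112  0.00100211  0.91415568]
(142, array([ 432.7, -256.5]), array([117.7,  85.3]), 2.19, [[375.0, -300.0], [490.0, -212.0]])
2 [ 0.4258 -0.2678  0.0726]
(117, array([ 440.3, -250.2]), array([103.3,  85.2]), 0.06, [[389.0, -292.0], [492.0, -208.0]])
29 [ 0.4366 -0.2489  0.0678]
```

View pics/c6.png

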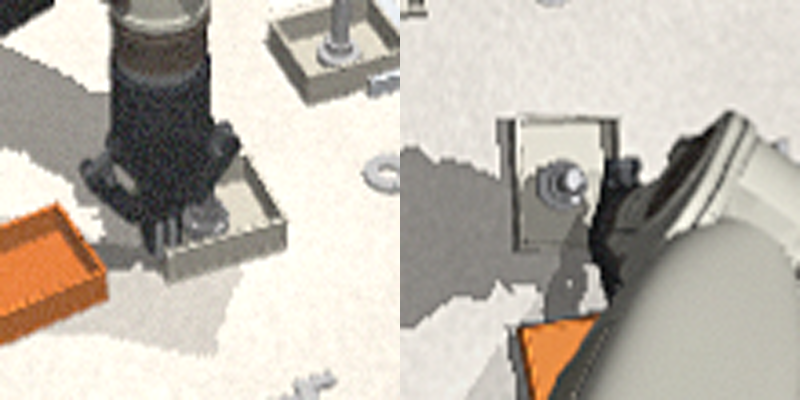

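Emit:
play_rows --pt "0 0.7 -3 0 0 0 1" --pt "0 1.4 -6 0 0 0 1" --pt "0 2.1 -9 0 0 0 1" --pt "0 2.8 -12 0 0 0 1" --pt "0 3.3 -14 0 0 0 1" --pt "0 3.3 -14 0 0 0 1" --pt "0 3.3 -14 0 0 0 1" --pt "0 3.3 -14 0 0 0 1" --pt "0 2.8 -12 0 0 0 1" --pt "0 2.1 -9 0 0 0 1" --pt "0 1.4 -6 0 0 0 1" --pt "0 0.7 -3 0 0 0 1"

```text
clock: 10.05
eef_pos: [0.4137, -0.1622, -0.0126]
tool_rot: [0.491, 0.509, -0.491, 0.509]
ft_force: [-0.9, -5.1, 6.3]
grip_width: 0.0018
```

Emit:
play_rows --pt "0 0.7 -3 0 0 0 1" --pt "0 1.4 -6 -0.002 0 0 1" --pt "0 2.1 -9 -0.002 0 0 1" --pt "0 2.8 -12 -0.002 0 0 1" --pt "0 3.3 -14 -0.002 0 0 1" --pt "0 3.3 -14 -0.002 0 0 1" --pt "0 3.3 -14 0 0 0 1" --pt "0 3.3 -14 0 0 0 1" --pt "0 3.3 -14 0 0 0 1" --pt "0 2.8 -13 0 0 0 1" --pt "0 2.1 -10 0 0 0 1" --pt "0 1.9 -7 0 0 0 1" --pt "0 0.7 -4 0 0 0 1" --pt "0 0.3 -1 0 0 0 1" --pt "0 0 0 0 0 0 1"

```text
clock: 11.3
eef_pos: [0.4385, -0.0266, -0.0126]
tool_rot: [0.488, 0.511, -0.489, 0.511]
ft_force: [-1.3, -4.0, 9.3]
grip_width: 0.002
```

```bash
python3 s.py 7 side top; python3 -c "
from h import *
for c in ('side','top'):
  W=np.load(c+'7.npy');print(rect(W,(.49,0),.07))
  q=(.488,0.003);m=(W[...,2]>.05)&(W[...,2]<.08)&(np.hypot(W[...,0]-q[0],W[...,1]-q[1])<.025); print(m.sum(),W[m].mean(0).round(4))
a=cv2.imread('pics/side7.png')[140:240,220:330];b=cv2.imread('pics/top7.png')[115:240,190:315]
f=lambda a:cv2.resize(cv2.convertScaleAbs(a,alpha=1.5,beta=10),(400,400),interpolation=cv2.INTER_CUBIC)
cv2.imwrite('pics/c7.png',np.hstack([f(a),f(b)]))
"
```

```text
11.4 [ 0.4385 -0.0266 -0.0126] yaw 2.6 down [-9.e-04 -9.e-04 -1.e+00] [-1.39501364 -4.82890506  8.53467263] 0.002370086465383707 [-5.98083721e-02  3.47784879e-01 -4.77001031e-01  7.46892126e-01
 -9.72553002e-04  1.46557464e+00]
(111, array([495.6, -19.4]), array([127.6,  79.1]), 33.13, [[431.0, -50.0], [537.0, 41.0]])
1 [ 0.4735 -0.0151  0.0744]
(70, array([487.4,   2.8]), array([103.7,  82.1]), 2.4, [[434.0, -36.0], [541.0, 45.0]])
0 [nan nan nan]<string>:5: RuntimeWarning: Mean of empty slice.
  ret = um.true_divide(
```

View pics/c7.png

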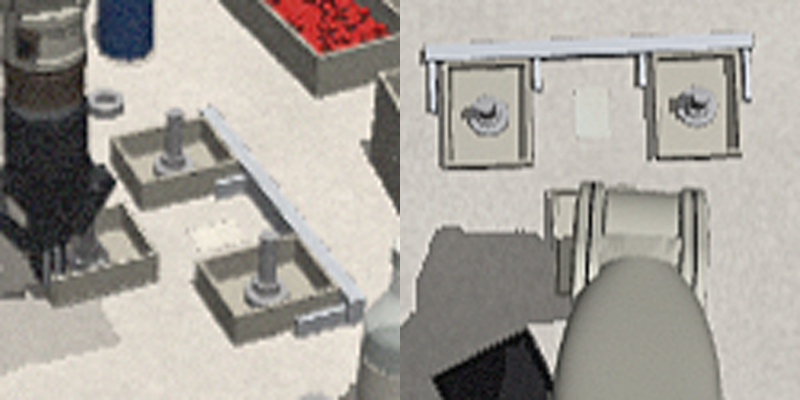

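Run:
```python
from h import *
p=camera('top')
K=np.array([[p['fx'],0,p['cx']],[0,p['fy'],p['cy']],[0,0,1]]);Ti=np.linalg.inv(p['camera_from_world'])
def ray(u,v,z):
    n=cv2.undistortPoints(np.array([[[u,v]]],float),K,np.array(p['distortion'],float)).ravel()
    d=Ti[:3,:3]@np.array([n[0],-n[1],-1]);o=Ti[:3,3];return (o+d*(z-o[2])/d[2]).round(4)
c=lambda x,y:(190+(x-400)/3.2-.5,115+y/3.2-.5)
for n,q,z in [('finL',(537,75),.018),('finR',(640,75),.018),('endL',(432,80),.018),('endR',(746,85),.018),('trayL far corner',(546,190),.03),('trayL near',(556,292),.03),('row1 nearL',(440,166),.03),('row1 nearR',(533,166),.03),('row3 nearL',(646,158),.03),('row3 nearR',(740,156),.03)]: print(n,ray(*c(*q),z))
for n in ('bay_2','left_tray'):
    print([(np.round(r['centre'],3).tolist(),round(r['confidence'],2)) for r in pinpoint(n,p)])
```

```text
finL [0.6509 0.0608 0.018 ]
finR [ 0.6514 -0.0412  0.018 ]
endL [0.6455 0.1646 0.018 ]
endR [ 0.6419 -0.1462  0.018 ]
trayL far corner [0.5345 0.0508 0.03  ]
trayL near [0.4351 0.0405 0.03  ]
row1 nearL [0.5577 0.1543 0.03  ]
row1 nearR [0.558  0.0636 0.03  ]
row3 nearL [ 0.5664 -0.0466  0.03  ]
row3 nearR [ 0.5688 -0.1384  0.03  ]
[([0.58, 0.488, -0.003], 0.75)]
[([0.4, 0.273, 0.002], 0.86)]
```

Emit:
play_rows --pt "0 2 0 0 0 0 1" --pt "0 4 0 0 0 0 1" --pt "0 6 0 0 0 0 1" --pt "0 8 0 0 0 0 1" --pt "0 9 0 0 0 0 1" --pt "0 9 0 0 0 0 1" --pt "0 9 0 0 0 0 1" --pt "0 9 0 0 0 0 1" --pt "0 9 0 0 0 0 1" --pt "0 9 0 0 0 0 1" --pt "0 9 0 0 0 0 1" --pt "0 8 0 0 0 0 1" --pt "0 6 0 0 0 0 1" --pt "0 4 0 0 0 0 1" --pt "0 3 0 0 0 0 1" --pt "0 2 0 0 0 0 1" --pt "0 2 0 0 0 0 1" --pt "0 0 0 0 0 0 1"

```text
clock: 13.05
eef_pos: [0.5417, -0.0205, -0.0127]
tool_rot: [0.486, 0.514, -0.49, 0.509]
ft_force: [-10.5, -1.3, 18.7]
grip_width: 0.002
```

```bash
python3 s.py 8 side top; python3 -c "
from h import *
for c in ('side','top'):
  W=np.load(c+'8.npy');print(rect(W,(.598,0.007),.065))
a=cv2.imread('pics/side8.png')[120:220,240:350];b=cv2.imread('pics/top8.png')[115:215,200:300]
f=lambda a:cv2.resize(cv2.convertScaleAbs(a,alpha=1.5,beta=10),(400,400),interpolation=cv2.INTER_CUBIC)
cv2.imwrite('pics/c8.png',np.hstack([f(a),f(b)]))
"
```

```text
13.15 [ 0.5417 -0.0205 -0.0126] yaw 2.67 down [-0.0089  0.0016 -1.    ] [-10.12455339  -1.08527015  17.26954904] 0.002273198151390106 [-3.85392574e-02  5.14698577e-01 -1.90599136e-01  8.74502007e-01
  1.29190380e-03  1.48571646e+00]
(85, array([609. , -12.3]), array([115.9,  72.4]), 39.88, [[550.0, -55.0], [641.0, 47.0]])
(59, array([595.2,  54.7]), array([31.6, 92.3]), -7.51, [[549.0, 35.0], [639.0, 67.0]])
```

View pics/c8.png

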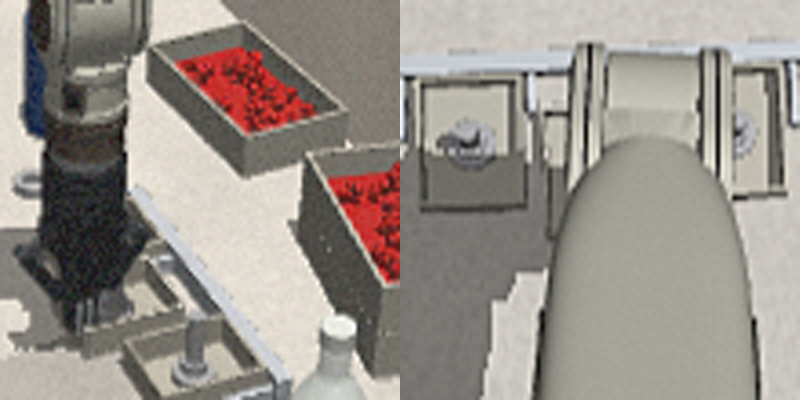

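Emit:
play_rows --pt "-0.5 0 0 0 0 0 1" --pt "-0.5 0 0 0 0 0 1" --pt "0 0 0 0 0 0 1"

```text
clock: 13.4
eef_pos: [0.5432, -0.0202, -0.0126]
tool_rot: [0.487, 0.514, -0.489, 0.509]
ft_force: [-5.9, 0.3, 7.6]
grip_width: 0.0019
```

Emit:
play_rows --pt "-0.3 1 0 0 0 0 1" --pt "0 2 0 0 0 0 1" --pt "0 3 0 0 0 0 1" --pt "0 3 0 0 0 0 1" --pt "0 2 0 0 0 0 1" --pt "0 1 0 0 0 0 1" --pt "0 0 0 0 0 0 1"

```text
clock: 13.98
eef_pos: [0.5595, -0.0209, -0.0121]
tool_rot: [0.489, 0.511, -0.488, 0.511]
ft_force: [-0.0, 0.5, -2.0]
grip_width: 0.0018
```

Emit:
play_rows --pt "0.5 0.5 0 0 0 0 1" --pt "0 1 0 0 0 0 1" --pt "0 1 0 0 0 0 1" --pt "0 1 0 0 0 0 1" --pt "0 1 0 0 0 0 1" --pt "0 0.5 0 0 0 0 1" --pt "0 0 0 0 0 0 1"

```text
clock: 14.57
eef_pos: [0.5644, -0.0211, -0.012]
tool_rot: [0.489, 0.511, -0.489, 0.511]
ft_force: [-0.8, -0.1, -1.1]
grip_width: 0.0021
```

Emit:
play_rows --pt "0.2 1 0 0 0 0 1" --pt "0 1 0 0 0 0 1" --pt "0 1 0 0 0 0 1" --pt "0 1 0 0 0 0 1" --pt "0 0 0 0 0 0 1" --pt "0 0 0 0 0 0 1"

```text
clock: 15.07
eef_pos: [0.5684, -0.0208, -0.0122]
tool_rot: [0.489, 0.511, -0.488, 0.511]
ft_force: [-0.1, 0.1, -2.4]
grip_width: 0.0021
```

```bash
python3 s.py 9 side top; python3 -c "
from h import *
a=cv2.imread('pics/side9.png')[120:220,240:350];b=cv2.imread('pics/top9.png')[115:215,200:300]
f=lambda a:cv2.resize(cv2.convertScaleAbs(a,alpha=1.5,beta=10),(400,400),interpolation=cv2.INTER_CUBIC)
cv2.imwrite('pics/c9.png',np.hstack([f(a),f(b)]))
"
```

```text
15.1667 [ 0.5684 -0.0208 -0.0122] yaw 2.59 down [ 6.e-04  1.e-04 -1.e+00] [-0.2886458   0.20453166 -1.68813232] 0.0016325416521187823 [-3.66546552e-02  5.50188039e-01 -1.24794126e-01  8.95243504e-01
  1.54901810e-04  1.48901538e+00]
```

View pics/c9.png

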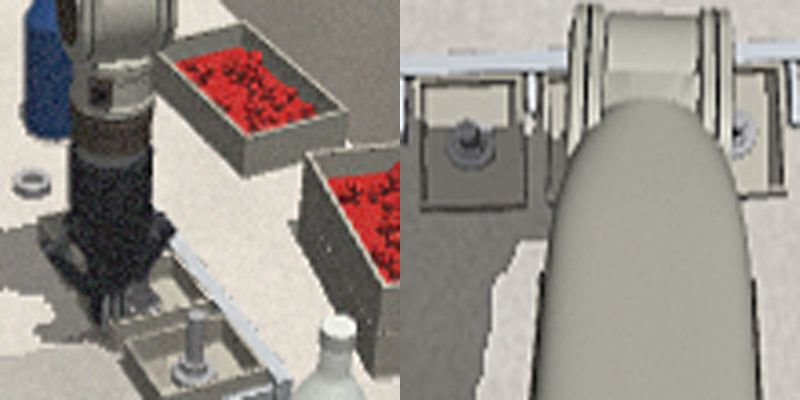

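Emit:
play_rows --pt "0.2 0.7 0 0 0 0 1" --pt "0 0.7 0 0 0 0 1" --pt "0 0.6 0 0 0 0 1" --pt "0 0 0 0 0 0 1"

```text
clock: 15.5
eef_pos: [0.5701, -0.0208, -0.0125]
tool_rot: [0.489, 0.511, -0.489, 0.511]
ft_force: [-1.0, 1.1, -1.2]
grip_width: 0.0017
```

Emit:
play_rows --pt "0 0.7 0 0 0 0 1" --pt "0 0.7 0 0 0 0 1" --pt "0 0.6 0 0 0 0 1" --pt "0 0 0 0 0 0 1"

```text
clock: 15.83
eef_pos: [0.5714, -0.0207, -0.0126]
tool_rot: [0.488, 0.511, -0.489, 0.511]
ft_force: [-2.3, -1.1, 0.3]
grip_width: 0.0023
```

Emit:
play_rows --pt "0 0.7 0 0 0 0 1" --pt "0 0.7 0 0 0 0 1" --pt "0 0.6 0 0 0 0 1" --pt "0 0 0 0 0 0 1"

```text
clock: 16.17
eef_pos: [0.5714, -0.0207, -0.0126]
tool_rot: [0.487, 0.512, -0.49, 0.51]
ft_force: [-8.9, -0.8, 4.9]
grip_width: 0.0021
```

Emit:
play_rows --pt "0 1 0 0 0 0 1" --pt "0 1 0 0 0 0 1" --pt "0 0 0 0 0 0 1" --pt "0 0 0 0 0 0 1"

```text
clock: 16.5
eef_pos: [0.5712, -0.0207, -0.0126]
tool_rot: [0.486, 0.513, -0.491, 0.509]
ft_force: [-11.3, -1.1, 9.5]
grip_width: 0.0021
```

Emit:
play_rows --pt "0 -1 0 0 0 0 1" --pt "0 -1.5 0 0 0 0 1" --pt "0 0 0 0 0 0 0.9" --pt "0 0 0 0 0 0 0.8" --pt "0 0 0 0 0 0 0.7" --pt "0 0 0 0 0 0 0.6" --pt "0 0 0 0 0 0 0.6" --pt "0 0 0 0 0 0 0.6"

```text
clock: 17.17
eef_pos: [0.5744, -0.0206, -0.0122]
tool_rot: [0.489, 0.511, -0.488, 0.512]
ft_force: [-0.4, -0.5, 0.1]
grip_width: 0.017
```

Emit:
play_rows --pt "-3 -1 0 0 0 0 0.6" --pt "-6 -1 0 0 0 0 0.6" --pt "-8 0 0 0 0 0 0.6" --pt "-12 0 0 0 0 0 0.6" --pt "-18 0 0 0 0 0 0.6" --pt "-25 0 0 0 0 0 0.6" --pt "-25 0 0 0 0 0 0.6" --pt "-25 -8 0 0 0 0 0.8" --pt "-10 -20 6 0 0 0 1" --pt "0 -30 12 0 0 0 1" --pt "0 -35 15 0 0 0 1" --pt "0 -35 15 0 0 0 1" --pt "0 -35 15 0 0 0 1" --pt "0 -35 15 0 0 0 1" --pt "0 -10 10 0 0 0 1" --pt "0 0 0 0 0 0 1"

```text
clock: 18.5
eef_pos: [0.3651, -0.1191, 0.1204]
tool_rot: [0.489, 0.51, -0.49, 0.511]
ft_force: [-0.3, -0.1, -0.1]
grip_width: 0.0002
```

```bash
python3 s.py 10 side top; python3 -c "
from h import *
for c in ('side','top'):
  W=np.load(c+'10.npy')
  for q in ((.605,.109),(.61,.007),(.615,-.096)):
    print(c,rect(W,q,.058))
    m=(W[...,2]>.05)&(W[...,2]<.08)&(np.hypot(W[...,0]-q[0],W[...,1]-q[1])<.03); print(m.sum(),W[m].mean(0).round(4))
a=cv2.imread('pics/side10.png')[150:250,220:350];b=cv2.imread('pics/top10.png')[115:185,185:312]
f=lambda a,s:cv2.resize(cv2.convertScaleAbs(a,alpha=1.5,beta=10),s,interpolation=cv2.INTER_CUBIC)
cv2.imwrite('pics/c10.png',np.vstack([f(a,(780,600))[120:400],f(b,(780,310))]))
"
```

```text
18.6 [ 0.3686 -0.1184  0.1206] yaw 2.5 down [ 3.1e-03 -5.0e-04 -1.0e+00] [ 1.40011643 -0.92994743  0.60761875] 0.000172864279081803 [-3.11301436e-01  7.41666937e-02 -4.15122476e-01  1.07842740e+00
  4.36603801e-04  1.21585100e+00]
side (90, array([608.9, 105.5]), array([104.8,  91.9]), 3.01, [[557.0, 59.0], [661.0, 151.0]])
23 [0.6087 0.1021 0.0615]
side (102, array([615.4,  10.8]), array([104.9, 104.5]), -1.64, [[565.0, -41.0], [667.0, 63.0]])
28 [0.6142 0.0049 0.0608]
side (116, array([619.5, -91.6]), array([104.1, 106.9]), 2.74, [[568.0, -145.0], [671.0, -44.0]])
27 [ 0.6189 -0.1043  0.0615]
top (132, array([610.8, 105.1]), array([101.9,  88.3]), 1.0, [[560.0, 67.0], [662.0, 149.0]])
25 [0.6115 0.1079 0.0666]
top (112, array([617.8,   7.9]), array([99.8, 83.8]), 2.58, [[569.0, -33.0], [667.0, 49.0]])
26 [0.6172 0.0111 0.0659]
top (133, array([621.4, -98. ]), array([102.7,  83.8]), 2.64, [[570.0, -140.0], [672.0, -55.0]])
27 [ 0.6218 -0.0976  0.0655]
```

View pics/c10.png

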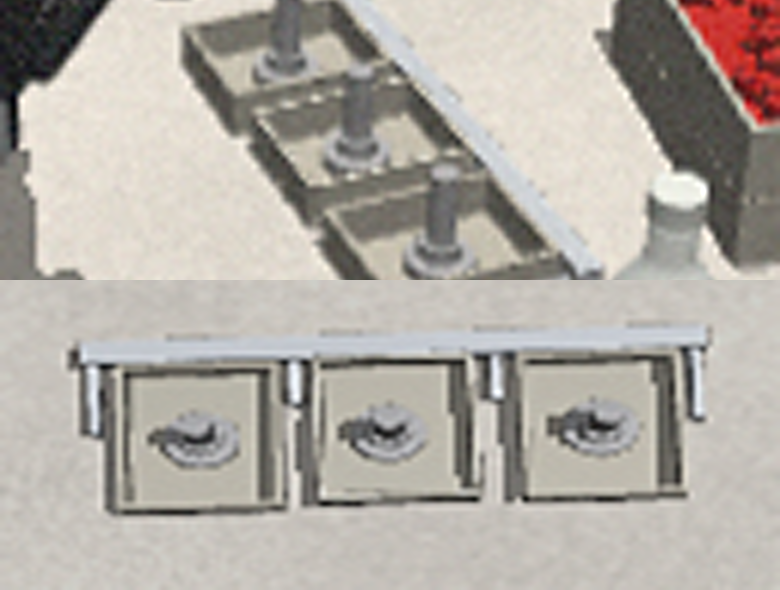

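```bash
python3 -c "
from h import *
p=camera('top')
for n in ('left_tray','spare_ring','spare_washer'): print(n,[(np.round(r['centre'],3).tolist(),round(r['confidence'],2)) for r in pinpoint(n,p)][:1])
W=cloud(p); print(rect(W,(.342,.095)),rect(W,(.28,-.263)))
job_done()"
```

```text
left_tray [([0.403, 0.272, 0.0], 0.75)]
spare_ring [([0.584, 0.24, -0.003], 0.47)]
spare_washer [([0.602, -0.246, 0.0], 0.46)]
(152, array([340.6,  94.7]), array([ 83.7, 103.1]), 27.13, [[284.0, 35.0], [397.0, 156.0]]) (94, array([ 283.6, -269.2]), array([104.9,  74.1]), 9.38, [[227.0, -312.0], [340.0, -244.0]])
the job is handed in; nothing more can be done
```

I slid right_tray, which held the finished hub, into the empty middle bay and handed the job in at about 19 s on the clock. I held it by its near wall, pushed it until the back rail stopped it at about 11 N, then let go and moved clear.

**Last checks that agreed**
- The tray's yaw is 2.6° in the top picture, matching the dock and the right-hand docked tray.
- The hub stands upright, with its pin at the same height as the docked hubs.
- left_tray and the black look-alike are within about 3 mm of where they were. The docked trays' pins are within about 1 mm of their first readings.

**Checks that disagreed or failed**
- **Fingertip height:** the real fingertips sat about 25 mm above the reported TCP. The first grasp closed above the tray rim without touching anything, so I regripped lower.
- **Grip reading:** it showed 2 mm on a 4 mm wall, though the tray followed the gripper throughout.
- **Tray height while sliding:** inside the bay the down force reached 17–19 N and the arm lagged, so I eased the height. Just before the rail the force went to about -2 N and the TCP read 0.5 mm higher. A slight unloading of the near edge there cannot be ruled out.
- **Depth in the bay:** the depth readings put the tray 2–4 mm deeper than the line between the two docked trays, which is within camera error.
- **Side-picture fit:** the side camera's rectangle fit for the docked tray was spoiled by neighbouring points, so I relied on the top view for it.
- **Orange look-alike:** the arm partly hid it in the last picture, so its fit was incomplete; its visible edges had not moved.
- **Not re-measured:** I took first positions for neither the spare ring and washer nor the remaining bystanders, so I judged those only from the pictures.

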